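# Clip the tester pen to the shelf eye

### The arm

A 6-joint arm with a two-finger parallel gripper is mounted at the origin on the work surface. World frame = base frame: x ahead of the robot, y to its left, z up, the work surface at z = 0. Lengths are in m, angles in rad, forces in N, time in s.
With the tool pointing down it reaches from about 0.375 to 0.975 m from the base axis. Payload 3.8 kg.
Tool frame: the origin (TCP) lies midway between the tips of the shut fingers; the grasp point (between the pads) lies ctrl.hold_point_z behind it (ctrl.hold_point_z is the distance from the TCP to the grasp point, in m); z points along the fingers, y is the line along which they close (so a half turn about z gives the same grasp; the last joint's range is limited). The gripper opens to 88 mm and grips with 3 to 60 N. Pads are 18 mm wide; open, the fingers measure 123 mm over their backs; the gripper's body (75 mm by 187 mm) begins 45 mm behind the grasp point.
Start: joints at [1.154, 0.264, 1.604, -0, 1.274, -0.037], TCP at [0.25, 0.627, 0.239] pointing down, gripper open.
Joint ranges: [-2.63, 2.63], [-0.94, 2.18], [0.31, 2.57], [-1.31, 4.45], [0, 2.66], [-2.55, 2.55]. Speed limits (rad/s): [2.57, 2.57, 3.14, 3.14, 3.14, 3.14].

### API

Orientations are given as a unit quaternion [w, x, y, z].
In Python, from rig import ctrl gives the robot as it stands. Calls block until the motion is done:
- ctrl.move_to(position, orientation): joint-space move of the TCP to a pose.
- ctrl.line_to(position, vel=0.15, rot=None): straight line of the TCP; rot=None keeps the orientation; vel is the mean speed in m/s.
- ctrl.movej(angles): joint-space move.
- ctrl.set_gripper(opening, force=None): finger opening in m; force is the grip in N (None keeps the last); returns when the fingers have stopped.
- ctrl.sleep(seconds).
- ctrl.inverse_kinematics(position, orientation): joint angles nearest the present ones, or None.
- ctrl.capture(name): name is "side" or "top"; returns the picture (480x640x3 uint8, blue, green, red); there is no depth.
- ctrl.camera_params(name): a dict with "mtx" (3x3 intrinsics, pixels), "k1" (the pictures are not rectified: a ray, as slopes to the right and down, at radius r is drawn at 1 + k1 r^2 times it, then the intrinsics apply), "extrinsics" (4x4, takes a point from world to camera coordinates). Camera axes: x right, y down, z forward; pixel columns grow to the right and rows downward; lengths in m; the calibration is good to about 2 mm. A picture is of the moment at which its call begins. camera_params takes no time and is no camera call.
A pose or a line that the arm cannot do raises ctrl.IKError and nothing moves.
- ctrl.sign_off(): hands the job in; it is judged then, once.
Readings, each from a call of its own:
- ctrl.current_clock(): time.
- ctrl.current_joint_positions(): joint angles.
- ctrl.current_qvel(): joint speeds.
- ctrl.current_effort(): joint torques, N m.
- ctrl.current_position(): TCP position.
- ctrl.current_ee_rot(): TCP orientation.
- ctrl.current_contact_force(): force on the tool from outside, world axes, zero at the start.
- ctrl.current_torque(): the same for the moment, N m.
- ctrl.current_opening(): finger opening in m.
- ctrl.current_grip_force(): force on a finger pad.
Only numpy, scipy, OpenCV 4.12 (cv2) and the standard library are available. Lean on these libraries where they do the work, as an engineer would, in place of code of your own. Each camera call takes 0.05 s, during which the arm holds its last target. There are 200 camera calls.

### The job

The tester pen keeps getting knocked off this shelf. Clip the snap hook at its end onto the U-shaped steel eye bolted to the shelf: push the hook's sprung gate against either upright leg of the eye until that leg is inside the hook and the gate has sprung fully shut behind it, then let go and leave the pen lying flat on the shelf. Leave everything else where it is.

Things in the scene. Friction and masses are not known exactly. Their poses are not given: they have to be found in the camera images.
- tester_grip (a point): Middle of the tester pen's grey plastic body (loose, about 70 g), 9 mm above its underside. The body is 20 mm wide, 18 mm high, with parallel sides to grip from 40 mm behind this point to 36 mm ahead. x points along the pen to its snap hook, y left, z up. Starts lying flat. Its probe tip ends 76 mm behind this point.
- hook_middle (a point): Middle of the opening of the steel snap hook rigidly fixed on the pen's end, 71 mm ahead of tester_grip; same axes. A flat frame 46 mm wide and 8 mm thick, its underside 6 mm above the pen's. The opening is 32 mm wide; its back wall is 22 mm behind this point, the shut gate's inner face 20.5 mm ahead.
- hook_mouth (a point): Middle of the hook's mouth, 33 mm ahead of hook_middle and 1 mm to its right; same axes. Here two round lips leave a gap 20 mm wide, barred by the gate behind them. Push the pen along its +x so that an eye leg enters the gap. The leg has passed the gate, which springs shut, once its axis is 10 mm behind hook_middle; it meets the back wall at 18 mm.
- gate (a joint): Sprung gate across the hook's mouth: 0 = shut, up to 1.45 rad when pressed inward (back into the hook). Upright hinge pin 23 mm ahead of hook_middle and 15 mm left; 30.5 mm long, 5 mm thick. It cannot swing outward and shuts by its own spring; pushing a leg past it takes about 2 to 6 N.
- eye_leg_left (a point): Point on the axis of the eye's left (+y) upright leg, 12 mm above the shelf. The eye is an inverted U of 8 mm round steel bar bolted down by a base plate 50 (x) x 110 (y) x 3 mm; legs 70 mm apart, top 51 mm above the shelf. Its x axis is level, square to the U and points away from the robot, within 0.45 rad of straight ahead: best direction to push the hook on.
- eye_leg_right (a point): The same for the eye's right (-y) leg, same axes.
- marker: a marker pen, told from the tester by having no hook: plain grey rounded bar with black cap, 120 x 17 x 17 mm, lying along its x; origin under its centre. Bystander.
- lampholder: white ceramic lamp holder, round, 60 mm across the foot, 40 mm across the top, 45 mm high, origin under its centre. Bystander.
- bulb: frosted LED bulb standing in a small open cardboard sleeve 66 x 66 x 50 mm, 101 mm high in all, origin under its centre. Bystander.
- fuse_box: clear plastic box of glass cartridge fuses, 85 x 120 x 32 mm, origin under its centre. Bystander.
- screwdriver: screwdriver, about 180 mm long, lying near the back of the shelf. Bystander.
Mind the look-alikes: they are no part of the job. Leave any red look-alike of the part that bears eye_leg_left alone.

How it is judged:
By the outcome, as a careful person would: the job done as asked, in the order asked, and still so for the second after the job is handed in, with the robot touching nothing.
It also fails if it takes over 45 s, if anything falls off the work surface, if the arm or the gripper's body presses on something with over 40 N, if the wrist force passes 120 N, or if a joint passes its speed limit or range.

## Working session

There is one attempt and no reset: what is moved stays moved. The work goes in short steps, each a Python script; the robot and the scene stay as the last script left them, time stands still between calls to the robot, and variables do not carry over. Pictures are saved under pics/ and viewed, at most 10 in all, crops included, and the job is handed in when it is done.

```bash
mkdir -p pics; python3 - <<'E'
from rig import ctrl
import cv2,numpy as np
for n in("side","top"):
    cv2.imwrite(f"pics/{n}0.png",ctrl.capture(n)); p=ctrl.camera_params(n)
    print(n,p["mtx"].tolist(),p["k1"],np.round(p["extrinsics"],4).tolist())
print(ctrl.hold_point_z,ctrl.current_ee_rot(),ctrl.current_clock())
E
```

```text
side [[446.16029210882664, 0.0, 321.5581674974569], [0.0, 446.16029210882664, 240.10646563738385], [0.0, 0.0, 1.0]] -0.012771118296884326 [[-0.9707, -0.2401, 0.0062, 0.5909], [-0.188, 0.7434, -0.6419, 0.1488], [0.1495, -0.6243, -0.7667, 0.8141], [0.0, 0.0, 0.0, 1.0]]
top [[608.2620088824647, 0.0, 308.6607823124221], [0.0, 608.2620088824647, 241.1450475630012], [0.0, 0.0, 1.0]] -0.05213041261059077 [[-0.0047, -0.9998, 0.0204, 0.0035], [-0.9937, 0.0024, -0.1117, 0.6202], [0.1116, -0.0208, -0.9935, 1.3476], [0.0, 0.0, 0.0, 1.0]]
0.0187 [-2.25283066e-04  1.88754396e-01  9.82023788e-01 -1.00354671e-03] 0.1
```

View pics/top0.png

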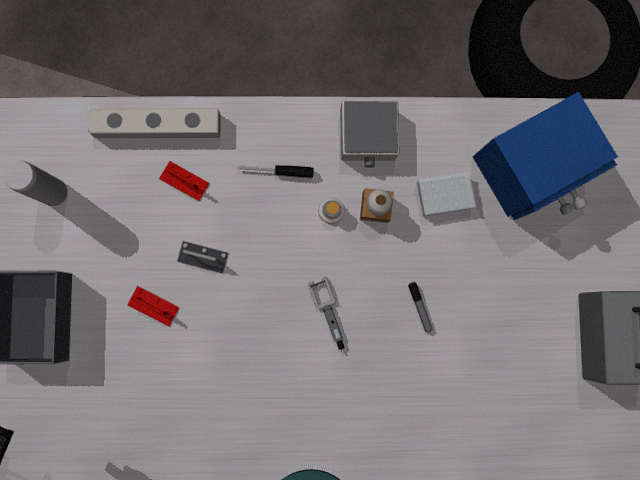

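View pics/side0.png

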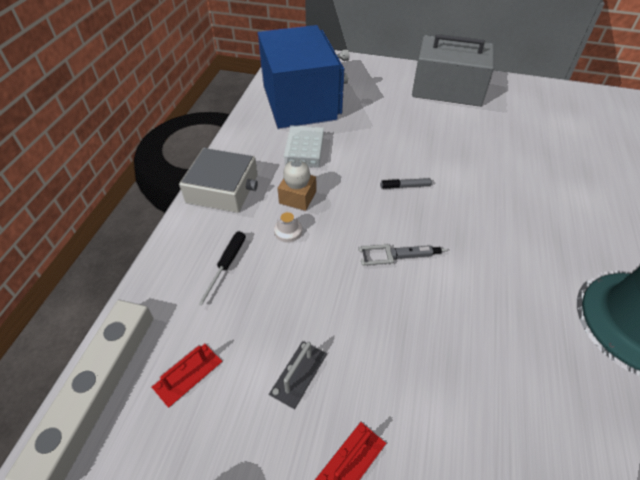

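The top view shows the tester's hook at about (323,293) and its tip at (343,349). The grey eye is at (203,256), with red look-alikes at (185,181) and (154,306). In the side view the tester is at (405,253) and the eye at (298,374). Next I'll zoom in on both.

```bash
cat > h.py <<'E'
from rig import ctrl
import cv2,numpy as np
from scipy.spatial.transform import Rotation as R
def ray(n,uv):
    p=ctrl.camera_params(n);K=p["mtx"];E=np.array(p["extrinsics"])
    d=np.array([p["k1"],0,0,0,0],float)
    xy=cv2.undistortPoints(np.array([[uv]],float),np.array(K),d)[0,0]
    return -E[:3,:3].T@E[:3,3],E[:3,:3].T@np.r_[xy,1]
def onz(n,uv,z):
    c,r=ray(n,uv);return c+r*(z-c[2])/r[2]
def proj(n,P):
    p=ctrl.camera_params(n);E=np.array(p["extrinsics"])
    return cv2.projectPoints(np.array(P,float).reshape(-1,1,3),cv2.Rodrigues(E[:3,:3])[0],E[:3,3],np.array(p["mtx"]),np.array([p["k1"],0,0,0,0],float))[0][:,0]
def tri(uv1,uv2,n1="top",n2="side"):
    A=np.zeros((3,3));b=np.zeros(3)
    for n,uv in((n1,uv1),(n2,uv2)):
        c,r=ray(n,uv);r/=np.linalg.norm(r);M=np.eye(3)-np.outer(r,r);A+=M;b+=M@c
    return np.linalg.solve(A,b)
def crop(im,u,v,s=5,w=80,h=60):
    c=cv2.resize(im[v:v+h,u:u+w],None,fx=s,fy=s,interpolation=cv2.INTER_CUBIC)
    for k in range(0,w,10): cv2.line(c,(k*s,0),(k*s,6),(0,0,255),1)
    for k in range(0,h,10): cv2.line(c,(0,k*s),(6,k*s),(0,0,255),1)
    cv2.putText(c,f"{u},{v}",(10,20),0,.5,(255,0,0),1);return c
def down(yaw): # tool z down; tool y axis (closing) at world angle yaw
    y=np.array([np.cos(yaw),np.sin(yaw),0]);z=np.array([0,0,-1.]);x=np.cross(y,z)
    return R.from_matrix(np.c_[x,y,z])
def q(r): x,y,z,w=r.as_quat();return [w,x,y,z]
E
python3 - <<'E'
from h import *
t=cv2.imread("pics/top0.png");s=cv2.imread("pics/side0.png")
cv2.imwrite("pics/mos.png",np.vstack([np.hstack([crop(t,165,225),crop(t,285,275,4,100,75)]),np.hstack([crop(s,262,335,4,100,75),crop(s,353,225,4,100,75)])]))
E
```

```text
(no output)
```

View pics/mos.png

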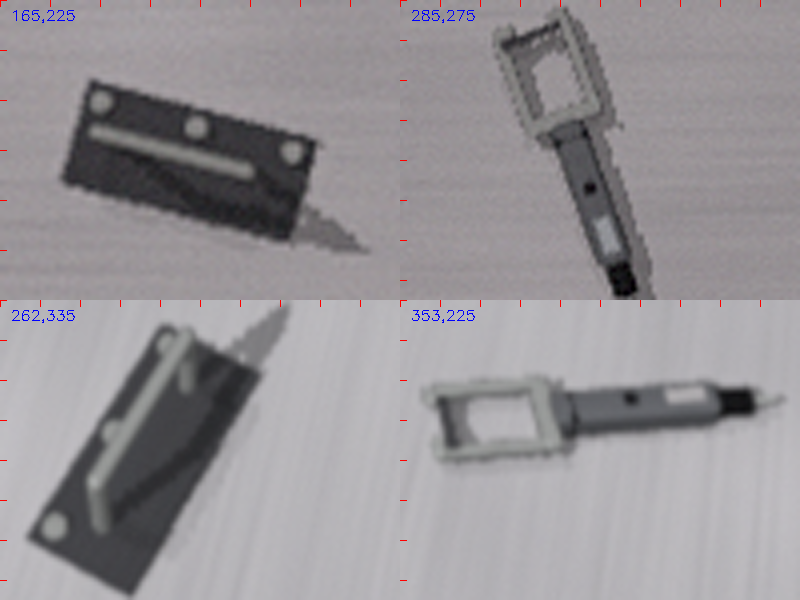

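The crops show the eye's plate, its three bolts (on the far edge) and its bar clearly, as well as the pen's body axis and the hook's lips at the far end. Now I'll turn these pixels into positions.

```bash
python3 - <<'E'
from h import *
np.set_printoptions(precision=4,suppress=True)
T=lambda x,y:(165+x/5,225+y/5); P=lambda x,y:(285+(x-400)/4,275+y/4)
S=lambda x,y:(262+x/4,335+(y-300)/4); PS=lambda x,y:(353+(x-400)/4,225+(y-300)/4)
c=[onz("top",T(*a),.003)for a in((92,80),(316,143),(290,242),(65,180))]
print("plate",np.array(c),np.mean(c,0)); 
d=c[1]-c[0]+c[2]-c[3];print("yaw eye x",np.arctan2(d[0],-d[1])*-1 if 0 else np.arctan2(d[1],d[0])+np.pi/2)
cs=[onz("side",S(*a),.003)for a in((165,324),(260,375),(130,597),(28,538))]
print("plate side",np.array(cs),np.mean(cs,0))
b=[onz("top",T(*a),.049)for a in((92,131),(252,171))];print("bar",np.array(b),np.mean(b,0),np.linalg.norm(b[1]-b[0]))
for a,s in(((101,101),(55,525)),((196,126),(112,430)),((292,151),(165,345))):print("bolt",tri(T(*a),S(*s)))
# pen
for n,a,z in(("bodyfront",(568,135),.015),("bodyrear",(614,262),.018),("dot",(590,188),.018),("lipL",(501,30),.010),("lipR",(565,10),.010),("hookbackL",(543,137),.010),("hookbackR",(604,118),.01)):print(n,onz("top",P(*a),z))
print("dot tri",tri(P(590,188),PS(631,398)),"sidebody",onz("side",PS(572,412),.015),onz("side",PS(718,403),.018))
E
```

```text
plate [[0.6248 0.2914 0.003 ]
 [0.5952 0.1872 0.003 ]
 [0.5493 0.1987 0.003 ]
 [0.5783 0.303  0.003 ]] [0.5869 0.2451 0.003 ]
yaw eye x -0.2737021057948643
plate side [[0.5947 0.1907 0.003 ]
 [0.5487 0.204  0.003 ]
 [0.5766 0.3086 0.003 ]
 [0.6231 0.2958 0.003 ]] [0.5858 0.2498 0.003 ]
bar [[0.5966 0.2824 0.049 ]
 [0.5784 0.2105 0.049 ]] [0.5875 0.2465 0.049 ] 0.07415508292814174
bolt [0.6149 0.2874 0.0009]
bolt [0.6034 0.243  0.002 ]
bolt [ 0.5922  0.1987 -0.0005]
bodyfront [ 0.4672 -0.0402  0.015 ]
bodyrear [ 0.3955 -0.0655  0.018 ]
dot [ 0.4372 -0.0523  0.018 ]
lipL [ 0.5274 -0.0024  0.01  ]
lipR [ 0.5387 -0.0392  0.01  ]
hookbackL [ 0.4662 -0.0261  0.01  ]
hookbackR [ 0.4768 -0.0611  0.01  ]
dot tri [ 0.4366 -0.0525  0.0138] sidebody [ 0.4638 -0.0352  0.015 ] [ 0.3935 -0.0564  0.018 ]
```

```bash
python3 - <<'E'
from h import *
np.set_printoptions(precision=4,suppress=True)
t=cv2.imread("pics/top0.png").astype(int)
m=((t[...,2]>110)&(t[...,1]<70)&(t[...,0]<70)).astype(np.uint8)
for c in cv2.findContours(m,0,2)[0]:
    if cv2.contourArea(c)>150: print(np.array([onz("top",p,.003)[:2] for p in cv2.boxPoints(cv2.minAreaRect(c))]))
leg=np.array([.5774,.2135])
for s in(1,-1):
  for n,p,yaw in(("pen",[.431,-.052],.34),("pre",leg-.135*np.array([np.cos(-.2),np.sin(-.2)]),-.2),("end",leg-.05*np.array([np.cos(-.2),np.sin(-.2)]),-.2)):
    print(s,n,p,ctrl.inverse_kinematics(list(p)+[.01],q(down(yaw+s*np.pi/2))))
print(R.from_quat([.18875,.982,-.001,.0002]).as_matrix())
E
```

```text
[[0.4772 0.4185]
 [0.5212 0.3975]
 [0.4729 0.2998]
 [0.4292 0.3211]]
[[0.773  0.3524]
 [0.8164 0.3295]
 [0.762  0.2342]
 [0.719  0.2573]]
1 pen [0.431, -0.052] [-0.1775  0.0872  2.295  -0.      0.7594 -2.0883]
1 pre [0.4451 0.2403] [ 0.4458  0.2101  2.1484 -0.      0.7831 -0.925 ]
1 end [0.5284 0.2234] [ 0.3566  0.3189  2.0037 -0.      0.819  -1.0142]
-1 pen [0.431, -0.052] [-0.1775  0.0872  2.295  -0.      0.7594  1.0533]
-1 pre [0.4451 0.2403] [ 0.4458  0.2101  2.1484 -0.      0.7831  2.2166]
-1 end [0.5284 0.2234] [ 0.3566  0.3189  2.0037 -0.      0.819   2.1274]
[[-0.9287  0.3707  0.    ]
 [ 0.3707  0.9287 -0.002 ]
 [-0.0008 -0.0019 -1.    ]]
```

```bash
python3 - <<'E'
from h import *
r=q(down(.34+np.pi/2)); p=[.431,-.052]
ctrl.move_to(p+[.12],r)
ctrl.line_to(p+[.004],vel=.12)
print(ctrl.current_position(),ctrl.current_contact_force())
ctrl.set_gripper(0.015,force=30)
print(ctrl.current_opening(),ctrl.current_grip_force())
ctrl.line_to(p+[.04],vel=.1)
print(ctrl.current_position(),ctrl.current_clock(),ctrl.current_opening())
t=ctrl.capture("top");s=ctrl.capture("side")
cv2.imwrite("pics/g.png",np.vstack([crop(t,270,260,5,120,75)[:300,:600],crop(s,340,190,5,120,60)]))
cv2.imwrite("pics/gt.png",t);cv2.imwrite("pics/gs.png",s)
E
```

```text
[ 0.43171716 -0.05207976  0.00457638] [0.23937345 0.56471289 0.92198072]
0.019470069425831005 29.96927261352539
[ 0.43113714 -0.05202224  0.04013156] 5.2833 0.019519397020598687
```

View pics/g.png

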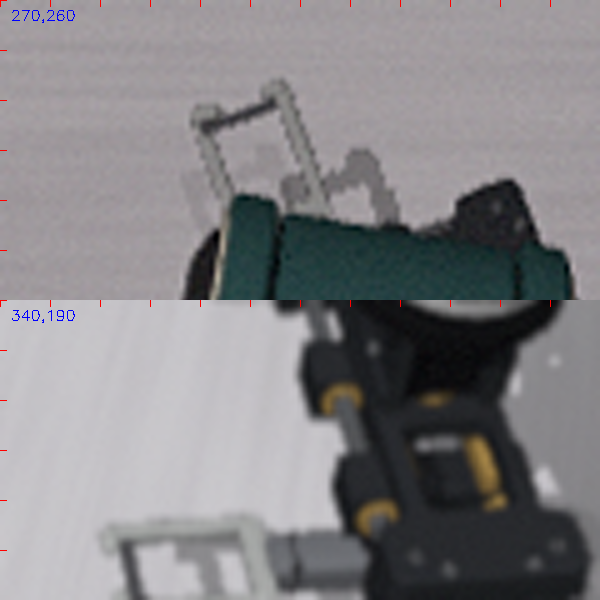

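The pen is held level. The lip ends are at about (311,283) and (325.4,278.4) in the top view, and the gate is shut. Next I'll carry it to the staging pose in front of the right leg and measure the lips against the eye's bar there.

```bash
python3 - <<'E'
from h import *
np.set_printoptions(precision=4,suppress=True)
a,b=[onz("top",(270+x/5,260+y/5),.046) for x,y in((205,115),(277,92))]
m=(a+b)/2; d=m-ctrl.current_position(); print("mouth",m,"dist",np.hypot(d[0],d[1]),"ang",np.arctan2(d[1],d[0]),"lipyaw",np.arctan2(*(a-b)[1::-1])-np.pi/2)
yaw=-.22;u=np.array([np.cos(yaw),np.sin(yaw)]);leg=np.array([.5774,.2135]);r=q(down(yaw+np.pi/2))
w=np.array([-u[1],u[0]])
p=leg-.140*u+.001*w
ctrl.line_to([.431,-.052,.10],vel=.15)
ctrl.move_to(list(p)+[.10],r)
ctrl.line_to(list(p)+[.014],vel=.12)
print(ctrl.current_position(),ctrl.current_opening(),ctrl.current_clock(),ctrl.current_contact_force())
t=ctrl.capture("top");s=ctrl.capture("side")
cv2.imwrite("pics/at.png",t);cv2.imwrite("pics/as.png",s)
cv2.imwrite("pics/a.png",np.hstack([crop(t,165,230,4,100,120),crop(s,265,320,4,100,120)]))
E
```

```text
mouth [ 0.5298 -0.0194  0.046 ] dist 0.1046197397395589 ang 0.3158918149189325 lipyaw 0.3048196939871286
[0.4417 0.2451 0.0146] 0.019437664925326767 7.9417 [0.7743 0.4136 0.1656]
```

View pics/a.png

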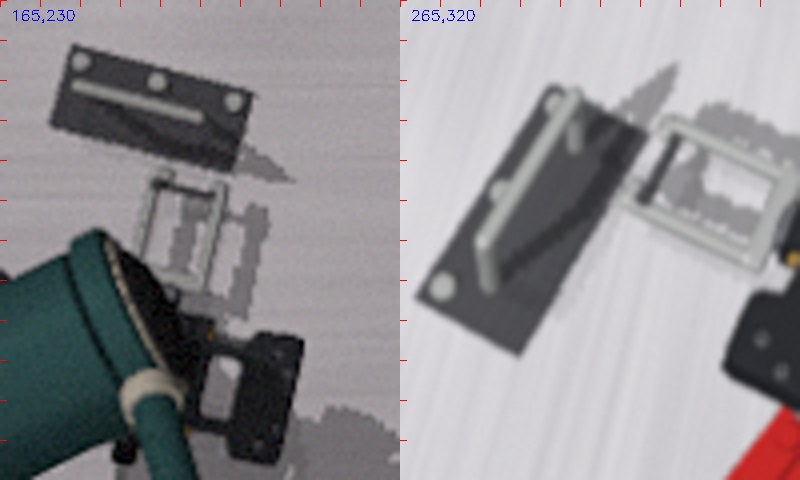

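The top view shows the lips at (206.3,274.3) and (219.8,277.3), and the bar's right end at about (215.5,259). In the side view the lips are at (333,350) and (323,367), and the right leg's foot is at about (309,357). I'll compute the leg's offset in the hook frame from each camera.

```bash
python3 - <<'E'
from h import *
np.set_printoptions(precision=4,suppress=True)
T=lambda x,y:(165+x/4,230+y/4); S=lambda x,y:(265+(x-400)/4,320+y/4)
yaw=-.22;u=np.array([np.cos(yaw),np.sin(yaw)]);w=np.array([-u[1],u[0]])
ey=np.array([.27,.963])
for n,F,la,lb,bl,br,foot in(("top",T,(165,177),(219,189),(74,86),(202,118),None),("side",S,(632,187),(673,122),(483,240),(573,95),(577,150))):
    a,b=[onz(n,F(*x),.020)[:2] for x in(la,lb)]; m=(a+b)/2
    L,Rr=[onz(n,F(*x),.049)[:2] for x in(bl,br)]; leg=(L+Rr)/2-.035*(L-Rr)/np.linalg.norm(L-Rr)
    d=leg-m; print(n,"mouth",m,"width",np.linalg.norm(a-b),"lipyaw",np.arctan2(*(a-b)[::-1])-np.pi/2,"leg",leg,np.linalg.norm(L-Rr),"fwd",d@u,"left",d@w)
    if foot: f=onz(n,F(*foot),.005)[:2]; print("foot",f,(f-m)@u,(f-m)@w)
E
```

```text
top mouth [0.543  0.2194] width 0.03159117324209429 lipyaw -0.22074115952759743 leg [0.5783 0.2123] 0.0741502057268767 fwd 0.03594007590618418 left 0.0007662755736827919
side mouth [0.5431 0.2198] width 0.03378219227777833 lipyaw -0.2969542880313911 leg [0.578 0.216] 0.0699758458680191 fwd 0.03491279549789895 left 0.0038382522853522066
foot [0.5762 0.219 ] 0.03249968164342306 0.006385912897389438
```

```bash
python3 - <<'E'
from h import *
np.set_printoptions(precision=3,suppress=True)
yaw=-.22;u=np.array([np.cos(yaw),np.sin(yaw)]);w=np.array([-u[1],u[0]])
p0=np.array(ctrl.current_position())[:2]+.002*w
ctrl.line_to(list(p0+.02*u)+[.014],vel=.1)
s=.02
while s<.095:
    s+=.004; ctrl.line_to(list(p0+s*u)+[.014],vel=.06)
    f=np.array(ctrl.current_contact_force()); fu,fw=f[:2]@u,f[:2]@w
    print(round(s,3),round(fu,1),round(fw,1),round(f[2],1))
    if fu<-9 and s>.07 or abs(fw)>15 or fu<-16: break
print(ctrl.current_position(),ctrl.current_opening(),ctrl.current_clock())
t=ctrl.capture("top");sd=ctrl.capture("side")
cv2.imwrite("pics/b.png",np.hstack([crop(t,165,220,4,100,120),crop(sd,255,310,4,100,120)]))
np.save("st.npy",np.r_[p0,s])
E
```

```text
0.024 -0.3 -0.8 -0.0
0.028 0.9 -0.3 -0.9
0.032 0.3 0.8 0.1
0.036 -2.8 0.9 -0.3
0.04 -2.3 0.1 -1.8
0.044 -3.3 -0.3 -0.9
0.048 -3.4 0.2 -1.7
0.052 -2.8 1.8 -1.2
0.056 -1.7 2.6 -1.4
0.06 -1.2 1.5 -1.5
0.064 -1.2 2.7 0.2
0.068 0.1 0.3 -0.4
0.072 -0.3 0.1 -1.7
0.076 0.6 -0.1 -1.0
0.08 0.4 0.3 -0.8
0.084 -4.9 0.8 1.9
0.088 -13.7 2.3 4.2
[0.523 0.228 0.012] 0.019732604403847998 12.65
```

View pics/b.png

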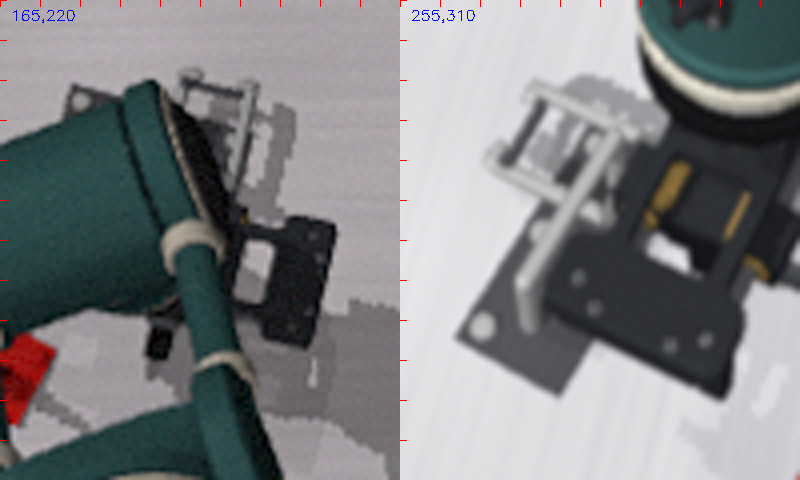

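The leg is inside the hook. The dark gate bar is straight across at the lips, and the force fell to zero before the back wall was met at s≈0.083. Now I'll pull back about 16 mm so the body clears the base plate, then lower and release.

```bash
python3 - <<'E'
from h import *
np.set_printoptions(precision=3,suppress=True)
yaw=-.22;u=np.array([np.cos(yaw),np.sin(yaw)]);w=np.array([-u[1],u[0]])
x=np.load("st.npy");p0=x[:2]
p=p0+.066*u-.0035*w
ctrl.line_to(list(p0+.066*u)+[.014],vel=.06)
ctrl.line_to(list(p)+[.014],vel=.04); print(ctrl.current_contact_force())
for z in(.010,.007,.005,.004):
    ctrl.line_to(list(p)+[z],vel=.04); f=ctrl.current_contact_force(); print(z,ctrl.current_position(),f)
    if f[2]>6: break
ctrl.set_gripper(.045)
print(ctrl.current_opening(),ctrl.current_contact_force())
ctrl.line_to(list(p)+[.13],vel=.1)
ctrl.move_to([.40,-.10,.25],q(down(yaw+np.pi/2)))
print(ctrl.current_clock())
t=ctrl.capture("top");sd=ctrl.capture("side")
cv2.imwrite("pics/ct.png",t);cv2.imwrite("pics/cs.png",sd)
cv2.imwrite("pics/c.png",np.hstack([crop(t,165,220,4,100,120),crop(sd,255,310,4,100,120)]))
E
```

```text
[ 0.524 -0.088 -0.942]
0.01 [0.506 0.229 0.01 ] [-0.34  -0.876 -1.176]
0.007 [0.506 0.229 0.007] [ 0.501 -0.04  -0.676]
0.005 [0.506 0.23  0.005] [ 0.696  0.054 -0.59 ]
0.004 [0.506 0.23  0.004] [-0.424 -0.769  1.619]
0.044787344033745215 [-0.665  0.724  0.846]
17.85
```

View pics/c.png

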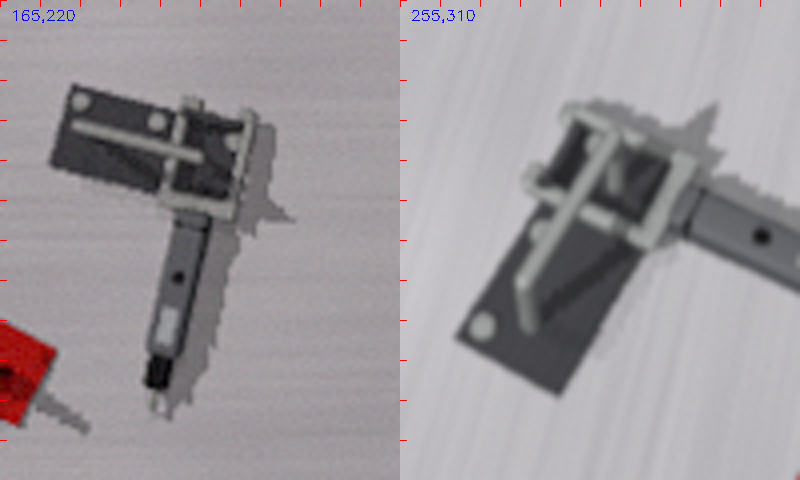

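The right leg is inside the hook, the gate is straight across behind the lips, and the pen's body lies flat just clear of the base plate. It touched the shelf at the same tool height it was gripped at, and the arm is well clear.

```bash
python3 -c "
from rig import ctrl
print(ctrl.sign_off())"
```

```text
the job is handed in; nothing more can be done
None
```

The tester pen is clipped onto the right leg of the grey eye with its gate shut, lying flat on the shelf and released; I handed the job in at about 18 s, with nothing else touched that I could see.

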